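# Lay out the parts of a stripped lens

## Robot

A 7-joint arm with a two-finger parallel gripper is mounted at the origin on the work surface. World frame = base frame: x ahead of the robot, y to its left, z up, the work surface at z = 0. Lengths are in m, angles in rad, forces in N, time in s.
With the tool pointing down it reaches from about 0.35 to 0.9 m from the base axis. Payload 8.1 kg.
Tool frame: the origin (TCP) lies on the centre line of the jaws, within the pads' length; the fingertips stand 19 mm ahead of it and the grasp point (between the pads) is the TCP (arm.tip_reach is the distance from the TCP to the fingertips, in m); z points along the fingers, y is the line along which they close (so a half turn about z gives the same grasp; the last joint's range is limited). The gripper opens to 92 mm and grips with 3 to 60 N. Pads are 19 mm wide; open, the fingers measure 130 mm over their backs; the gripper's body (75 mm by 190 mm) begins 47 mm behind the grasp point.
Start: joints at [1.112, 0.434, 0.025, 1.573, -0.012, 1.134, -0.075], TCP at [0.218, -0.586, 0.246] pointing down, gripper open.
Joint ranges: [-2.62, 2.62], [-0.44, 2.09], [-1.27, 1.32], [0.08, 2.57], [-1.32, 4.46], [0.12, 2], [-2.74, 2.74]. Speed limits (rad/s): [2.22, 2.22, 3.01, 3.01, 3.14, 3.14, 3.14].

## Interface

Orientations are given as a rotation vector (axis times angle).
In Python, from cell import arm gives the robot as it stands.
- The arm moves only by the tool arm_command, never from a script. Its argument "targets" is a list that holds one entry, the list of rows, each a list of 6 numbers: the shift along the tool's x, y, z in m, then the turn, a rotation vector about the tool's x, y, z in rad. A call has 1 to 10 rows; each row shifts and turns the commanded pose from where the row before left it, along the tool's axes as they then stand; what a row does not reach is not made up. A row lasts 1/8 s, in which the tool goes at most 62.5 mm and 10.7 degrees, less where a joint would pass 70% of its speed; a pose out of reach is approached as far as the arm can. A call with a gripper value outside its range is refused whole. "jaw" is the finger opening in m, from 0 to 0.0918, set as the call begins (left out, the last holds). The fingers move at their own pace and stop on an object; "newtons" is the grip in N (left out, the last holds). Time passes only in rows, so rows that do not move let the fingers close. It gives the time, the measured TCP pose, the force, the opening and the grip force at its end, in the units of the state.
- arm.observe(): the state, without advancing time (a new reading comes with each control period).
- arm.get_image(name): name is "scene" or "side" or "wrist"; returns a dict with "pixels" (480x640x3 uint8, red, green, blue), "z_map" (480x640 float32, m along the optical axis (not along the pixel's ray), 0 where there is no reading), "fx", "fy", "cx", "cy" (pixels), "dist" ([k1, k2, p1, p2, k3] as OpenCV has them; the pictures are not rectified), "xyz" and "rotation" of the camera in the world; the wrist camera has in their place "T_tool_cam" (4x4, takes a point from camera to tool coordinates, whose origin is the TCP and whose axes are the flange's). Camera axes: x right, y down, z forward; pixel columns grow to the right and rows downward; lengths in m; the calibration is good to about 2 mm. A picture is of the moment at which its call begins: read the wrist's pose just before it.
- arm.sign_off(): hands the job in; it is judged then, once.
The state is a dict: "clock": time; "joints": joint angles; "dq": joint speeds; "joint_efforts": joint torques, N m; "position": TCP position; "ee_rot": TCP orientation; "force": force on the tool from outside, world axes, zero at the start; "ft_torque": the same for the moment, N m; "width": opening from 0.0 (shut) to 1.0 (fully open); "gripper_force": force on a finger pad.
Only numpy, scipy, OpenCV 4.12 (cv2) and the standard library are available. Lean on these libraries where they do the work, as an engineer would, in place of code of your own. Each camera call takes 0.05 s, during which the arm holds its last target. There are 200 camera calls.

## Task

On the lens repair bench three parts of a stripped lens are piled up and a fourth stands alone near by; put each of the four into its own round white-rimmed dish, the one sized to it (the largest part in the largest dish, and so on down), lying flat on the floor of the dish and right way up. Take one part at a time from the top of the pile, keep the parts upright, and set each down rather than dropping it or piling it on another. Leave the camera and the white lens with glass in its top where they stand.

Things in the scene. Friction and masses are not known exactly. Their poses are not given: they have to be found in the camera images.
- barrel: lens barrel: black ribbed solid-bodied cylinder, 70 mm in diameter, 28 mm tall, flat top and bottom, loose. Origin: centre of its underside; z up along its axis. It stands on the bench, either alone or as the bottom of the pile (the helicoid is then the one standing alone).
- helicoid: helicoid tube: bare aluminium cylinder with dark thread lines and a dark disc in its top, 54 mm in diameter, 28 mm tall, flat top and bottom, loose. Origin: centre of its underside; z up along its axis. It stands on the bench, either alone or as the bottom of the pile (the barrel is then the one standing alone).
- iris_unit: iris unit: brass cylinder with a dark band round its middle, 38 mm in diameter, 24 mm tall, flat top and bottom, loose. Origin: centre of its underside; z up along its axis. At the start it is in the middle of the pile, on the barrel or the helicoid.
- lens_cell: lens cell: small dark steel cylinder with glass in its top, 22 mm in diameter, 18 mm tall, flat top and bottom, loose. Origin: centre of its underside; z up along its axis. At the start it is the top of the pile, on the iris unit.
- dish_70: round parts dish with a white plastic rim and a grey floor, fixed to the bench; inside 85 mm across, outside 93 mm, floor 3 mm thick, rim top 8 mm above the bench (5 mm above its floor). It is the dish for the 70 mm part. Origin: centre of its underside, on the bench; z up.
- dish_54: round parts dish with a white plastic rim and a grey floor, fixed to the bench; inside 69 mm across, outside 77 mm, floor 3 mm thick, rim top 8 mm above the bench (5 mm above its floor). It is the dish for the 54 mm part. Origin: centre of its underside, on the bench; z up.
- dish_38: round parts dish with a white plastic rim and a grey floor, fixed to the bench; inside 53 mm across, outside 61 mm, floor 3 mm thick, rim top 8 mm above the bench (5 mm above its floor). It is the dish for the 38 mm part. Origin: centre of its underside, on the bench; z up.
- dish_22: round parts dish with a white plastic rim and a grey floor, fixed to the bench; inside 37 mm across, outside 45 mm, floor 3 mm thick, rim top 8 mm above the bench (5 mm above its floor). It is the dish for the 22 mm part. Origin: centre of its underside, on the bench; z up.
- camera: bystander, leave alone: loose camera, 130 mm wide, 34 mm deep, 75 mm tall, silver top, black front with a lens sticking out 29 mm from its middle along -x; stands beyond the dishes. Origin: centre of its underside; z up.
- white_lens: bystander, leave alone: loose white lens with a black ribbed band and a large glass in its top, standing upright beyond the dishes near the middle, 76 mm in diameter, 60 mm tall. Origin: centre of its underside; z up.
Things that resemble listed ones, but are neither listed nor needed, are in the scene too. What is shaped like the dish_22 but blue or yellow is not meant.

How it is judged:
By the outcome, as a careful person would: the job done as asked, in the order asked, and still so for the second after the job is handed in, with the robot touching nothing.
It also fails if it takes over 109 s, if anything falls off the work surface, if the arm or the gripper's body presses on something with over 40 N, if the wrist force passes 120 N, or if a joint passes its speed limit or range.

## Working session

There is one attempt and no reset: what is moved stays moved. The work goes in short steps, Python scripts to look and compute and a tool call to move; the robot and the scene stay as the last step left them, time stands still between calls to the robot, and variables do not carry over. Pictures are saved under pics/ and viewed, at most 14 in all, crops included, and the job is handed in when it is done.

Besides the shell and the picture viewer there is one more tool, called after "Call:" as name(argument=value, ...), one argument or row to a line, values as JSON. arm_command: Moves the arm, as the interface text tells. Its arguments: {"type":"object","properties":{"targets":{"type":"array","items":{"type":"array","items":{"type":"array","items":{"type":"number"}}}},"jaw":{"type":"number"},"newtons":{"type":"number"}},"required":["targets"]}

```bash
mkdir -p pics; python3 - <<'E'
from cell import arm
import cv2,numpy as np,pickle
s=arm.observe();print(s)
for n in ("scene","side"):
    im=arm.get_image(n);pickle.dump(im,open(n+".pkl","wb"))
    cv2.imwrite(f"pics/{n}0.png",im["pixels"][:,:,::-1]);print(n,im["xyz"],im["rotation"],im["fx"],im["dist"])
print(arm.tip_reach)
E
```

```text
{'clock': 0.0, 'joints': array([ 1.11239986,  0.43523499,  0.02498506,  1.5741245 , -0.01157793,
        1.13397923, -0.07508941]), 'dq': array([-0.00107914,  0.00185874, -0.00055664, -0.00320215,  0.00045395,
       -0.00032294, -0.00061798]), 'joint_efforts': array([-7.84343192e-04, -6.67856169e+01,  9.85011309e-01, -3.14462149e+01,
       -6.05906406e-02,  4.30363964e-02,  2.39827123e-04]), 'position': array([ 0.21747467, -0.58542048,  0.24492704]), 'ee_rot': array([-3.09051542e+00, -5.55574066e-01,  7.05718478e-04]), 'force': array([ 0.0270071 , -0.10927269, -0.86641801]), 'ft_torque': array([-0.05554069,  0.02788856, -0.01820513]), 'gripper_force': 0.0, 'width': 1.0012542521876637}
scene [1.08574292 0.2802757  0.87811209] [-1.40371356 -2.38525402  0.72086454] 511.6120659124605 [-0.00817631  0.          0.          0.          0.        ]
side [ 0.46090303 -1.04126619  0.65509395] [-2.09165546  0.14111677 -0.07507188] 610.5268148098535 [-0.17075715  0.          0.          0.          0.        ]
0.019
```

View pics/scene0.png

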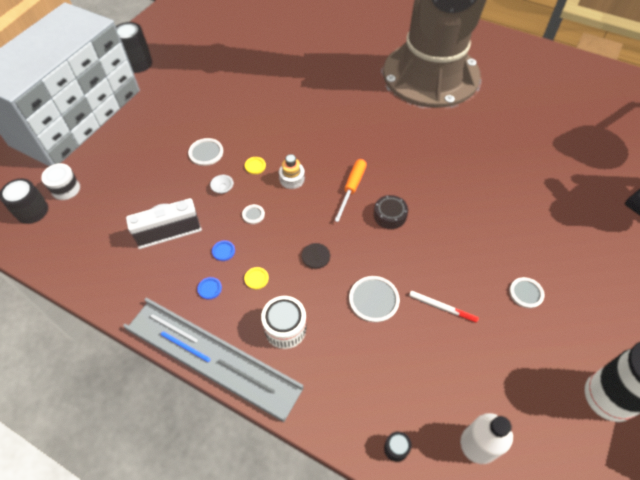

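View pics/side0.png

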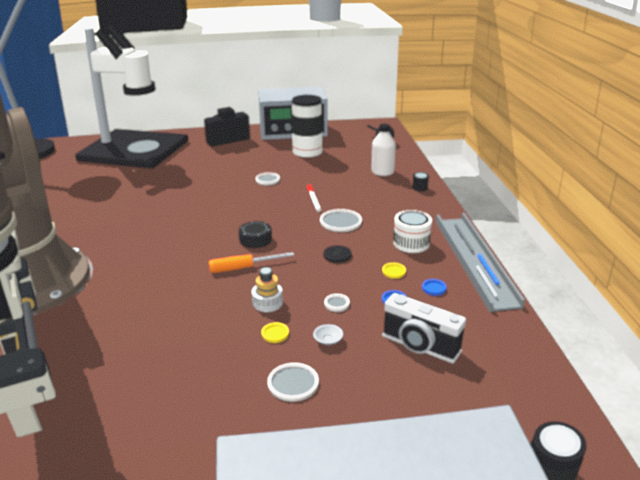

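The scene view shows:
- Pile: at (291,172), with steel on brass on an aluminium cylinder.
- Barrel: black and ribbed, at (391,212). The flat black cap at (315,256) could be taken for it.
- White-rimmed dishes: (375,298), (206,152), (527,292) and (254,214). The blue and yellow ones and the grey-white bowl at (221,184) could be taken for these.

Next I'll measure sizes and check in a close crop.

```bash
cat > h.py <<'E'
import numpy as np,cv2,pickle
from scipy.spatial.transform import Rotation as R
def cam(im,s=None):
    K=np.array([[im["fx"],0,im["cx"]],[0,im["fy"],im["cy"]],[0,0,1]])
    if "xyz" in im: return K,np.array(im["dist"]),R.from_rotvec(im["rotation"]).as_matrix() if np.size(im["rotation"])==3 else np.array(im["rotation"]),np.array(im["xyz"])
    T=np.eye(4);T[:3,:3]=R.from_rotvec(s["ee_rot"]).as_matrix();T[:3,3]=s["position"];T=T@im["T_tool_cam"]
    return K,np.array(im["dist"]),T[:3,:3],T[:3,3]
def onplane(im,px,z,s=None):
    K,d,Rm,t=cam(im,s)
    p=cv2.undistortPoints(np.array(px,float).reshape(-1,1,2),K,d).reshape(-1,2)
    r=np.c_[p,np.ones(len(p))]@Rm.T
    return t+r*((z-t[2])/r[:,2])[:,None]
def cloud(im,s=None):
    K,d,Rm,t=cam(im,s)
    v,u=np.mgrid[:480,:640]
    p=cv2.undistortPoints(np.stack([u,v],-1).reshape(-1,1,2).astype(float),K,d).reshape(480,640,2)
    z=im["z_map"];c=np.dstack([p*z[...,None],z])
    return c@Rm.T+t
def circ(P):
    A=np.c_[2*P[:,:2],np.ones(len(P))];b=(P[:,:2]**2).sum(1)
    x=np.linalg.lstsq(A,b,rcond=None)[0];return x[:2],np.sqrt(x[2]+x[:2]@x[:2])
def dish(im,px,box=34,s=None,z=.008):
    # outer outline of the white rim around px -> centre, radius on plane z
    h=im["pixels"];u,v=px
    m=(h.min(2)>165).astype(np.uint8)
    n=np.zeros_like(m);n[v-box:v+box,u-box:u+box]=m[v-box:v+box,u-box:u+box]
    c=max(cv2.findContours(n,cv2.RETR_EXTERNAL,cv2.CHAIN_APPROX_NONE)[0],key=cv2.contourArea)
    return circ(onplane(im,cv2.convexHull(c)[:,0],z,s))
E
python3 - <<'E'
from h import *
im=pickle.load(open("scene.pkl","rb"));sd=pickle.load(open("side.pkl","rb"))
for p in [(375,298),(206,152),(527,292),(254,214),(221,184)]:
    print(p,*dish(im,p,30 if p[0]!=254 and p[0]!=221 and p[0]!=206 else (20 if p[0]==206 else 15)))
for p in [(341,220),(293,382),(267,179),(337,302),(328,335)]: print("side",p,*dish(sd,p,30 if p[0]==293 else 22))
C=cloud(im);
for p in [(291,160),(291,172),(291,183),(391,210),(315,256),(286,320),(165,220)]: print(p,C[p[1],p[0]])
a=im["pixels"][120:290,180:420];b=sd["pixels"][210:410,220:380]
cv2.imwrite("pics/c1.png",np.hstack([cv2.resize(a,(423,300),interpolation=cv2.INTER_CUBIC),cv2.resize(b,(240,300),interpolation=cv2.INTER_CUBIC)])[:,:,::-1])
E
```

```text
(375, 298) [0.65637922 0.15380427] 0.04790510898336037
(206, 152) [ 0.50466008 -0.34772054] 0.041034850668437275
(527, 292) [0.50481986 0.40200206] 0.031913364758776534
(254, 214) [ 0.60144092 -0.15468499] 0.024320136188141637
(221, 184) [ 0.56583418 -0.26064525] 0.02525672314235636
side (341, 220) [0.65374316 0.14947179] 0.05000420933345798
side (293, 382) [ 0.50179741 -0.3522261 ] 0.040621896617142335
side (267, 179) [0.50268399 0.3961641 ] 0.033911855581773336
side (337, 302) [ 0.59795045 -0.15879329] 0.025187388517231988
side (328, 335) [ 0.57040428 -0.24682454] 0.025351033261535406
(291, 160) [ 0.48105169 -0.12952001  0.07028577]
(291, 172) [ 0.49310411 -0.12372814  0.04743336]
(291, 183) [ 0.50116873 -0.12051268  0.02132923]
(391, 210) [0.46896561 0.10023538 0.02904433]
(315, 256) [0.63244322 0.01251676 0.01290203]
(286, 320) [0.79556579 0.04745397 0.0629278 ]
(165, 220) [ 0.73009105 -0.267931    0.06619006]
```

View pics/c1.png

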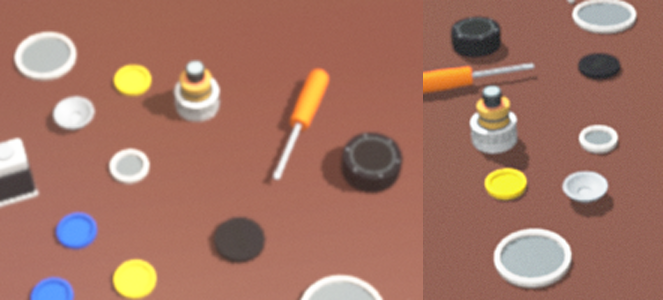

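The crop settles it. The pile has steel lens cell on brass iris on aluminium helicoid, and the barrel stands alone. Dish centres in world coordinates:
- 70: (.655,.152)
- 54: (.503,-.350)
- 38: (.504,.399)
- 22: (.600,-.157)

The grey bowl, the coloured dishes and the black cap are decoys. I'll square the tool to the world axes and go above the pile.

Call:
arm_command(
  targets=[
    [[0, 0, 0, 0, 0, 0.178], [0, 0, 0, 0, 0, 0.178], [0.03, -0.05, 0, 0, 0, 0], [0.03, -0.05, 0, 0, 0, 0], [0.03, -0.05, 0, 0, 0, 0], [0.03, -0.05, 0, 0, 0, 0], [0.03, -0.05, 0, 0, 0, 0], [0.03, -0.05, 0, 0, 0, 0], [0.03, -0.05, 0, 0, 0, 0], [0.03, -0.05, 0, 0, 0, 0]],
  ],
  jaw=0.0918,
  newtons=15,
)

```text
clock: 1.35
position: [0.4583, -0.1843, 0.2457]
ee_rot: [3.141, -0.001, -0.0]
force: [1.1, -0.1, -0.4]
width: 0.999
gripper_force: 0.0
```

Call:
arm_command(
  targets=[
    [[0, -0.035, 0, 0, 0, 0], [0, 0, 0, 0, 0, 0], [0, 0, 0, 0, 0, 0]],
  ],
)

```text
clock: 1.72
position: [0.4575, -0.1517, 0.2456]
ee_rot: [3.141, -0.001, -0.001]
force: [-0.0, 0.1, 0.7]
width: 1.002
gripper_force: 0.0
```

```bash
python3 - <<'E'
from h import *
from cell import arm
s=arm.observe();im=arm.get_image("wrist");pickle.dump((s,im),open("w1.pkl","wb"))
print(s["position"],s["ee_rot"]);print(np.round(im["T_tool_cam"],3),im["fx"])
cv2.imwrite("pics/w1.png",im["pixels"][:,:,::-1])
C=cloud(im,s);z=C[...,2]
xy=np.hypot(C[...,0]-.485,C[...,1]+.127)<.06
for lo,hi in((.022,.034),(.045,.058),(.064,.076)):
    m=xy&(z>lo)&(z<hi);P=C[m];c=cv2.minEnclosingCircle(P[:,:2].astype(np.float32));print(lo,m.sum(),np.median(P[:,2]),P[:,:2].mean(0),c)
E
```

```text
[ 0.4575114  -0.15174757  0.2455851 ] [ 3.14105917e+00 -1.20140054e-03 -6.35903932e-04]
[[-0.001 -0.966 -0.259  0.07 ]
 [ 1.    -0.001  0.001 -0.001]
 [-0.001 -0.259  0.966 -0.139]
 [ 0.     0.     0.     1.   ]] 349.9313228114206
0.022 916 0.02835074352870004 [ 0.47965611 -0.1375955 ] ((0.4759785830974579, -0.13561762869358063), 0.027202516794204712)
0.045 712 0.05240549778668177 [ 0.48017265 -0.13576746] ((0.47726407647132874, -0.134956493973732), 0.01892894133925438)
0.064 475 0.07056522850050456 [ 0.47696525 -0.13508631] ((0.4762847125530243, -0.13487039506435394), 0.01167609728872776)
```

View pics/w1.png

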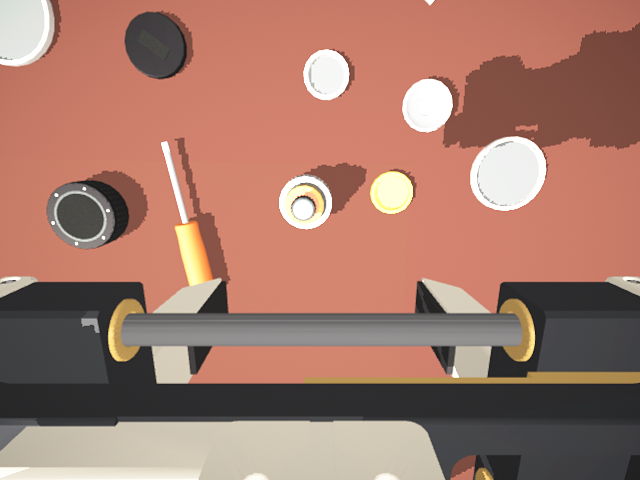

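The wrist view shows the pile at (305,203), dish_22 at (326,75), the decoy bowl at (428,105), dish_54 at (508,173) and the barrel at (87,215). I'll refine the dish and barrel positions from it.

```bash
python3 - <<'E'
from h import *
s,im=pickle.load(open("w1.pkl","rb"))
print("d22",*dish(im,(326,75),30,s));print("d54",*dish(im,(508,173),45,s))
C=cloud(im,s);z=C[...,2]
m=(np.hypot(C[...,0]-.46,C[...,1]-.095)<.06)&(z>.022)&(z<.034);P=C[m]
print("barrel",cv2.minEnclosingCircle(P[:,:2].astype(np.float32)))
for i,p in (("d22",(.600,-.157)),("d54",(.503,-.35))):
    m=(np.hypot(C[...,0]-p[0],C[...,1]-p[1])<.055)&(z>.0055)&(z<.0105);print(i,m.sum(),cv2.minEnclosingCircle(C[m][:,:2].astype(np.float32)))
E
```

```text
d22 [ 0.60009564 -0.15627639] 0.022767341076675333
d54 [ 0.50362513 -0.34873365] 0.03924342835856081
barrel ((0.46272915601730347, 0.09664016216993332), 0.03607358783483505)
d22 605 ((0.6001868844032288, -0.1568680703639984), 0.022505851462483406)
d54 1006 ((0.5031553506851196, -0.3502037525177002), 0.03875770419836044)
```

Call:
arm_command(
  targets=[
    [[0.02, -0.017, 0, 0, 0, 0], [0, 0, 0.05, 0, 0, 0], [0, 0, 0.05, 0, 0, 0], [0, 0, 0.035, 0, 0, 0], [0, 0, 0, 0, 0, 0]],
  ],
)

```text
clock: 2.4
position: [0.4757, -0.135, 0.1087]
ee_rot: [-3.141, 0.004, 0.008]
force: [-0.4, -0.4, -0.1]
width: 1.001
gripper_force: 0.0
```

Call:
arm_command(
  targets=[
    [[0, 0, 0.02, 0, 0, 0], [0, 0, 0.01, 0, 0, 0], [0, 0, 0, 0, 0, 0], [0, 0, 0, 0, 0, 0]],
  ],
)

```text
clock: 2.9
position: [0.4784, -0.1342, 0.0816]
ee_rot: [3.141, -0.001, 0.002]
force: [0.2, 0.4, 0.1]
width: 0.999
gripper_force: 0.0
```

Call:
arm_command(
  targets=[
    [[0, 0, 0, 0, 0, 0], [0, 0, 0, 0, 0, 0], [0, 0, 0, 0, 0, 0], [0, 0, 0, 0, 0, 0], [0, 0, 0, 0, 0, 0], [0, 0, 0, 0, 0, 0], [0, 0, 0, 0, 0, 0], [0, 0, 0, 0, 0, 0]],
  ],
  jaw=0.015,
  newtons=15,
)

```text
clock: 3.9
position: [0.4778, -0.134, 0.0807]
ee_rot: [3.142, -0.0, -0.0]
force: [-0.7, -0.1, -0.6]
width: 0.231
gripper_force: 15.0
```

Call:
arm_command(
  targets=[
    [[0, 0, -0.015, 0, 0, 0], [0, 0, -0.025, 0, 0, 0], [0.03, 0.006, 0, 0, 0, 0], [0.042, 0.007, 0, 0, 0, 0], [0.04, 0.007, 0, 0, 0, 0], [0.01, 0.0025, 0, 0, 0, 0], [0, 0, 0.03, 0, 0, 0], [0, 0, 0.03, 0, 0, 0], [0, 0, 0, 0, 0, 0], [0, 0, 0, 0, 0, 0]],
  ],
)

```text
clock: 5.15
position: [0.6001, -0.1566, 0.0621]
ee_rot: [3.141, -0.001, 0.002]
force: [0.1, -0.3, -0.4]
width: 0.23
gripper_force: 15.0
```

Call:
arm_command(
  targets=[
    [[0, 0, 0.018, 0, 0, 0], [0, 0, 0.007, 0, 0, 0], [0, 0, 0.003, 0, 0, 0], [0, 0, 0.001, 0, 0, 0], [0, 0, 0, 0, 0, 0], [0, 0, 0, 0, 0, 0]],
  ],
)

```text
clock: 5.9
position: [0.6001, -0.1566, 0.0319]
ee_rot: [3.141, -0.001, 0.001]
force: [0.5, -0.5, 0.4]
width: 0.227
gripper_force: 15.0
```

Call:
arm_command(
  targets=[
    [[0, 0, 0.001, 0, 0, 0], [0, 0, 0.0005, 0, 0, 0], [0, 0, 0, 0, 0, 0]],
  ],
)

```text
clock: 6.28
position: [0.6003, -0.1566, 0.0316]
ee_rot: [3.141, -0.001, 0.002]
force: [-3.5, 0.6, 13.8]
width: 0.231
gripper_force: 15.0
```

Call:
arm_command(
  targets=[
    [[0, 0, 0, 0, 0, 0], [0, 0, 0, 0, 0, 0], [0, 0, 0, 0, 0, 0], [0, 0, 0, 0, 0, 0], [0, 0, -0.03, 0, 0, 0], [0, 0, -0.05, 0, 0, 0], [0, 0, -0.05, 0, 0, 0], [-0.043, -0.007, -0.03, 0, 0, 0], [-0.04, -0.007, 0, 0, 0, 0], [-0.04, -0.008, 0, 0, 0, 0]],
  ],
  jaw=0.06,
)

```text
clock: 7.52
position: [0.4757, -0.1344, 0.1907]
ee_rot: [3.141, -0.001, 0.002]
force: [-0.3, -0.1, 0.5]
width: 0.649
gripper_force: 0.0
```

Call:
arm_command(
  targets=[
    [[0, 0, 0, 0, 0, 0], [0, 0, 0, 0, 0, 0]],
  ],
)

```text
clock: 7.78
position: [0.4776, -0.1346, 0.1906]
ee_rot: [3.141, -0.0, 0.002]
force: [-0.3, 0.7, -0.5]
width: 0.655
gripper_force: 0.0
```

```bash
python3 - <<'E'
from h import *
from cell import arm
s=arm.observe();im=arm.get_image("wrist");pickle.dump((s,im),open("w2.pkl","wb"))
print(s["position"])
cv2.imwrite("pics/w2.png",im["pixels"][:,:,::-1])
C=cloud(im,s);z=C[...,2]
for x,y,lo,hi in((.477,-.135,.022,.034),(.477,-.135,.046,.058),(.6,-.157,.016,.026),(.6,-.157,.0055,.0105)):
    m=(np.hypot(C[...,0]-x,C[...,1]-y)<.045)&(z>lo)&(z<hi);P=C[m]
    print(lo,m.sum(),np.median(P[:,2]),cv2.minEnclosingCircle(P[:,:2].astype(np.float32)))
E
```

```text
[ 0.47758836 -0.13460326  0.19057345]
0.022 1103 0.028374091912217736 ((0.4761592447757721, -0.1355532556772232), 0.027132781222462654)
0.046 1626 0.052525521017088905 ((0.4771396815776825, -0.13493411242961884), 0.019141336902976036)
0.016 631 0.02165014021092254 ((0.5985681414604187, -0.15629585087299347), 0.011792260222136974)
0.0055 809 0.008180603845988954 ((0.6000593304634094, -0.15660728514194489), 0.02251851186156273)
```

View pics/w2.png

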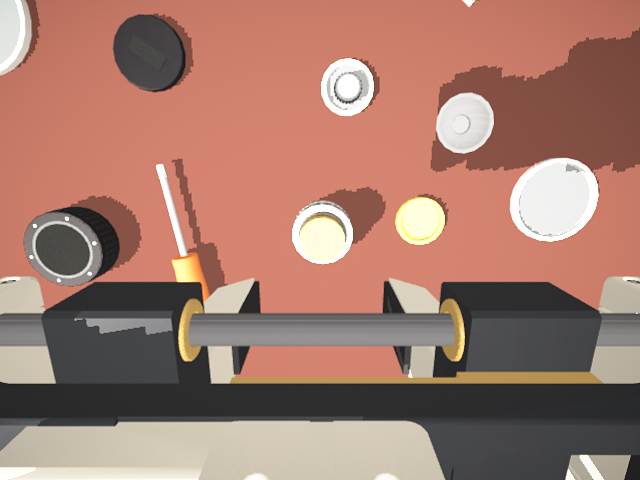

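The lens cell lies flat and centred in dish_22 at (348,87), and the iris at (322,238) hasn't moved. Next is the iris.

Call:
arm_command(
  targets=[
    [[0, 0, 0.05, 0, 0, 0], [0, 0, 0.05, 0, 0, 0], [0, 0, 0.025, 0, 0, 0], [0, 0, 0.0095, 0, 0, 0], [0, 0, 0, 0, 0, 0], [0, 0, 0, 0, 0, 0]],
  ],
)

```text
clock: 8.57
position: [0.4778, -0.1346, 0.0567]
ee_rot: [3.141, -0.001, 0.003]
force: [-0.4, -0.6, -0.4]
width: 0.652
gripper_force: 0.0
```

Call:
arm_command(
  targets=[
    [[0, 0, 0, 0, 0, 0], [0, 0, 0, 0, 0, 0], [0, 0, 0, 0, 0, 0], [0, 0, 0, 0, 0, 0], [0, 0, 0, 0, 0, 0], [0, 0, 0, 0, 0, 0]],
  ],
  jaw=0.03,
  newtons=18,
)

```text
clock: 9.32
position: [0.4771, -0.1345, 0.0561]
ee_rot: [3.141, -0.0, 0.001]
force: [-1.9, 0.7, 5.4]
width: 0.407
gripper_force: 18.0
```

Call:
arm_command(
  targets=[
    [[0, 0, -0.02, 0, 0, 0], [0, 0, -0.04, 0, 0, 0], [0, -0.02, -0.05, 0, 0, 0], [0.004, -0.045, -0.02, 0, 0, 0], [0.004, -0.055, 0, 0, 0, 0], [0.004, -0.055, 0, 0, 0, 0], [0.004, -0.055, 0, 0, 0, 0], [0.004, -0.055, 0, 0, 0, 0], [0.004, -0.055, 0, 0, 0, 0], [0.003, -0.055, 0, 0, 0, 0]],
  ],
)

```text
clock: 10.58
position: [0.5038, 0.2621, 0.1855]
ee_rot: [3.141, -0.001, -0.0]
force: [0.8, -0.5, -1.2]
width: 0.406
gripper_force: 18.0
```

Call:
arm_command(
  targets=[
    [[0, -0.055, 0, 0, 0, 0], [0, -0.045, 0, 0, 0, 0], [0, -0.02, 0, 0, 0, 0], [0, 0, 0, 0, 0, 0], [0, 0, 0, 0, 0, 0]],
  ],
)

```text
clock: 11.2
position: [0.5045, 0.3785, 0.1854]
ee_rot: [3.14, -0.003, -0.0]
force: [-0.4, -0.1, -1.1]
width: 0.408
gripper_force: 18.0
```

```bash
python3 - <<'E'
from h import *
from cell import arm
s=arm.observe();im=arm.get_image("wrist");pickle.dump((s,im),open("w3.pkl","wb"))
print(s["position"])
cv2.imwrite("pics/w3.png",im["pixels"][:,:,::-1])
C=cloud(im,s);z=C[...,2]
for x,y,lo,hi in((.504,.399,.0055,.0105),):
    m=(np.hypot(C[...,0]-x,C[...,1]-y)<.045)&(z>lo)&(z<hi);P=C[m]
    print(lo,m.sum(),np.median(P[:,2]),cv2.minEnclosingCircle(P[:,:2].astype(np.float32)),circ(P))
E
```

```text
[0.50451286 0.37853389 0.18541432]
0.0055 845 0.008119250930489819 ((0.5040414333343506, 0.4007941782474518), 0.030404914170503616) (array([0.5043166 , 0.40081642]), np.float64(0.02805826207032372))
```

View pics/w3.png

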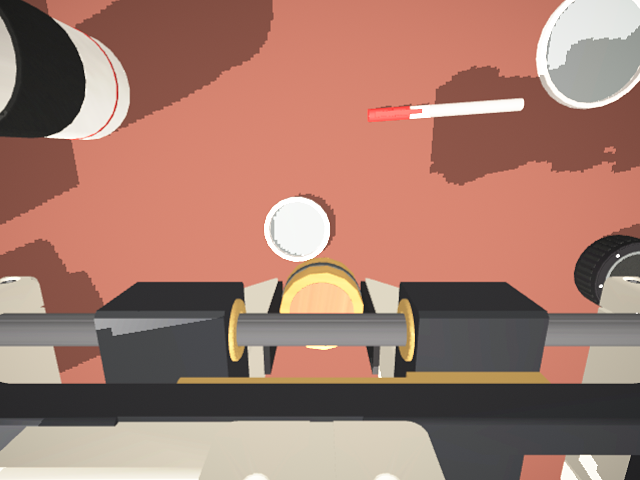

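dish_38 is at (297,229), which gives (.504,.401). The iris is held upright. I'll move over and lower.

Call:
arm_command(
  targets=[
    [[0, -0.022, 0, 0, 0, 0], [0, 0, 0.05, 0, 0, 0], [0, 0, 0.05, 0, 0, 0], [0, 0, 0.03, 0, 0, 0], [0, 0, 0.015, 0, 0, 0], [0, 0, 0.006, 0, 0, 0], [0, 0, 0, 0, 0, 0], [0, 0, 0, 0, 0, 0]],
  ],
)

```text
clock: 12.25
position: [0.5047, 0.4032, 0.036]
ee_rot: [-3.14, 0.001, -0.003]
force: [-0.3, 0.5, -0.4]
width: 0.409
gripper_force: 18.0
```

Call:
arm_command(
  targets=[
    [[0, 0.002, 0.002, 0, 0, 0], [0, 0, 0.0015, 0, 0, 0], [0, 0, 0.001, 0, 0, 0], [0, 0, 0, 0, 0, 0]],
  ],
)

```text
clock: 12.75
position: [0.5042, 0.4003, 0.0312]
ee_rot: [3.141, -0.001, 0.001]
force: [-1.1, -3.3, 9.3]
width: 0.409
gripper_force: 18.0
```

Call:
arm_command(
  targets=[
    [[0, 0, 0, 0, 0, 0], [0, 0, 0, 0, 0, 0], [0, 0, 0, 0, 0, 0], [0, 0, -0.02, 0, 0, 0], [0, 0, -0.05, 0, 0, 0], [0, 0, -0.05, 0, 0, 0], [-0.005, 0.03, -0.04, 0, 0, 0], [-0.01, 0.055, 0, 0, 0, 0], [-0.01, 0.055, 0, 0, 0, 0], [-0.01, 0.055, 0, 0, 0, 0]],
  ],
  jaw=0.07,
)

```text
clock: 14.0
position: [0.4687, 0.204, 0.1917]
ee_rot: [-3.141, 0.0, -0.003]
force: [0.5, 0.3, 0.1]
width: 0.757
gripper_force: 0.0
```

Call:
arm_command(
  targets=[
    [[-0.006, 0.055, 0, 0, 0, 0], [0, 0.04, 0, 0, 0, 0], [0, 0.012, 0, 0, 0, 0], [0, 0, 0, 0, 0, 0], [0, 0, 0, 0, 0, 0]],
  ],
  jaw=0.0918,
)

```text
clock: 14.62
position: [0.463, 0.1003, 0.1906]
ee_rot: [-3.141, -0.003, -0.001]
force: [-0.2, -0.0, -0.1]
width: 1.0
gripper_force: 0.0
```

```bash
python3 - <<'E'
from h import *
from cell import arm
s=arm.observe();im=arm.get_image("wrist");pickle.dump((s,im),open("w4.pkl","wb"))
print(s["position"],s["ee_rot"])
sd=arm.get_image("scene")
C=cloud(im,s);z=C[...,2]
for x,y,r,lo,hi in((.462,.0966,.06,.022,.034),(.655,.152,.06,.0055,.0105)):
    m=(np.hypot(C[...,0]-x,C[...,1]-y)<r)&(z>lo)&(z<hi);P=C[m]
    print(lo,m.sum(),np.median(P[:,2]),cv2.minEnclosingCircle(P[:,:2].astype(np.float32)),P.min(0),P.max(0))
a=cv2.resize(sd["pixels"][240:340,440:600],(480,300),interpolation=cv2.INTER_CUBIC)
b=cv2.resize(im["pixels"],(320,240))
o=np.zeros((300,800,3),np.uint8);o[:,:480]=a;o[:240,480:]=b
cv2.imwrite("pics/w4.png",o[:,:,::-1])
C=cloud(sd);z=C[...,2];m=(np.hypot(C[...,0]-.504,C[...,1]-.4)<.03)&(z>.022);P=C[m];print("iris",np.percentile(P[:,2],[10,50,90]),cv2.minEnclosingCircle(P[:,:2].astype(np.float32)))
E
```

```text
[0.46303218 0.10029408 0.19063267] [-3.14067926e+00 -2.72654792e-03 -1.01926001e-03]
0.022 4759 0.028870195362613704 ((0.4626694321632385, 0.09664293378591537), 0.03544403240084648) [0.42733326 0.06205089 0.02201707] [0.49786311 0.13162728 0.03131063]
0.0055 953 0.00798907162372331 ((0.6505454182624817, 0.15185752511024475), 0.04582666605710983) [0.60922053 0.10613296 0.00550107] [0.65098322 0.19758209 0.01013935]
iris [0.02509367 0.0273603  0.02955163] ((0.5048264861106873, 0.4022088050842285), 0.02019595541059971)
```

View pics/w4.png

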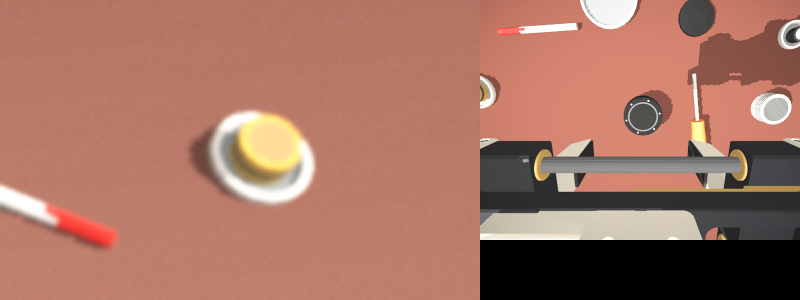

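The iris stands flat in its dish (left crop). The barrel is at (.4627,.0967). The screwdriver lies near the right finger's path, so I'll check the clearance.

```bash
python3 - <<'E'
from h import *
im=pickle.load(open("scene.pkl","rb"))
C=cloud(im);p=im["pixels"].astype(int)
m=(p[...,0]-p[...,2]>120)&(p[...,1]<170)&(np.abs(C[...,1])<.12)&(C[...,0]<.7)
m[:150]=0;m[200:]=0;m[:,:335]=0;m[:,375:]=0
P=C[m];print(P.min(0),P.max(0))
for x in np.arange(.38,.5,.01):
    q=P[np.abs(P[:,0]-x)<.005]
    if len(q):print(x.round(3),q[:,1].min().round(4),q[:,1].max().round(4),q[:,2].max().round(3))
# shaft
v,u=np.mgrid[190:222:4,335:352];
for r in range(190,222,5):
    k=336+np.argmax(p[r,336:352].min(1));print(r,k,C[r,k].round(3))
E
```

```text
[ 0.3460222  -0.03534586 -0.00293424] [0.45612807 0.00625329 0.02823182]
0.38 -0.0326 -0.0021 0.027
0.39 -0.0312 -0.0014 0.026
0.4 -0.0245 0.0006 0.028
0.41 -0.0279 0.0029 0.028
0.42 -0.0263 0.0042 0.026
0.43 -0.0249 0.0047 0.025
0.44 -0.0222 0.0056 0.025
0.45 -0.0163 0.0063 0.027
0.46 -0.0131 -0.0103 0.018
190 349 [ 0.454 -0.004  0.015]
195 347 [ 0.469 -0.001  0.016]
200 345 [0.483 0.001 0.016]
205 343 [0.497 0.004 0.017]
210 341 [0.51  0.006 0.017]
215 339 [0.523 0.008 0.015]
220 337 [0.537 0.011 0.017]
```

Clearance is about 24 mm. I'll go down on the barrel.

Call:
arm_command(
  targets=[
    [[0, 0.0035, 0, 0, 0, 0], [0, 0, 0.05, 0, 0, 0], [0, 0, 0.05, 0, 0, 0], [0, 0, 0.035, 0, 0, 0], [0, 0, 0, 0, 0, 0], [0, 0, 0, 0, 0, 0]],
  ],
)

```text
clock: 15.48
position: [0.4635, 0.0955, 0.0562]
ee_rot: [-3.141, -0.0, -0.002]
force: [0.6, -0.4, 0.5]
width: 1.0
gripper_force: 0.0
```

Call:
arm_command(
  targets=[
    [[0, -0.001, 0.018, 0, 0, 0], [0, 0, 0.01, 0, 0, 0], [0, 0, 0, 0, 0, 0], [0, 0, 0, 0, 0, 0]],
  ],
)

```text
clock: 15.98
position: [0.4633, 0.0961, 0.0279]
ee_rot: [-3.141, 0.001, -0.002]
force: [-0.3, -0.7, 0.6]
width: 1.002
gripper_force: 0.0
```

Call:
arm_command(
  targets=[
    [[0, 0, 0, 0, 0, 0], [0, 0, 0, 0, 0, 0], [0, 0, 0, 0, 0, 0], [0, 0, 0, 0, 0, 0], [0, 0, 0, 0, 0, 0]],
  ],
  jaw=0.06,
  newtons=30,
)

```text
clock: 16.6
position: [0.463, 0.0961, 0.0274]
ee_rot: [3.142, -0.0, 0.0]
force: [-0.8, -0.6, 4.5]
width: 0.756
gripper_force: 30.0
```

Call:
arm_command(
  targets=[
    [[0, 0, -0.02, 0, 0, 0], [0, 0, -0.04, 0, 0, 0], [0, 0, -0.04, 0, 0, 0], [0.03, -0.01, 0, 0, 0, 0], [0.04, -0.015, 0, 0, 0, 0], [0.04, -0.016, 0, 0, 0, 0], [0.03, -0.015, 0, 0, 0, 0], [0, 0, 0, 0, 0, 0], [0, 0, 0, 0, 0, 0]],
  ],
)

```text
clock: 17.73
position: [0.6018, 0.1516, 0.1264]
ee_rot: [3.141, -0.0, -0.003]
force: [-0.7, 0.9, -1.6]
width: 0.754
gripper_force: 30.0
```

```bash
python3 - <<'E'
from h import *
from cell import arm
s=arm.observe();im=arm.get_image("wrist");pickle.dump((s,im),open("w5.pkl","wb"))
print(s["position"],s["ee_rot"])
C=cloud(im,s);z=C[...,2]
m=(np.hypot(C[...,0]-.655,C[...,1]-.152)<.06)&(z>.0055)&(z<.0105);P=C[m]
print(m.sum(),np.median(P[:,2]),cv2.minEnclosingCircle(P[:,:2].astype(np.float32)),P.min(0),P.max(0))
cv2.imwrite("pics/w5.png",im["pixels"][:,:,::-1])
E
```

```text
[0.60180363 0.15155268 0.12639913] [ 3.14082011e+00 -3.48453082e-04 -3.15311556e-03]
2125 0.00809892354491143 ((0.6557132601737976, 0.1524374932050705), 0.046615757048130035) [0.61327691 0.10624625 0.00550499] [0.70172134 0.19848706 0.01030974]
```

View pics/w5.png

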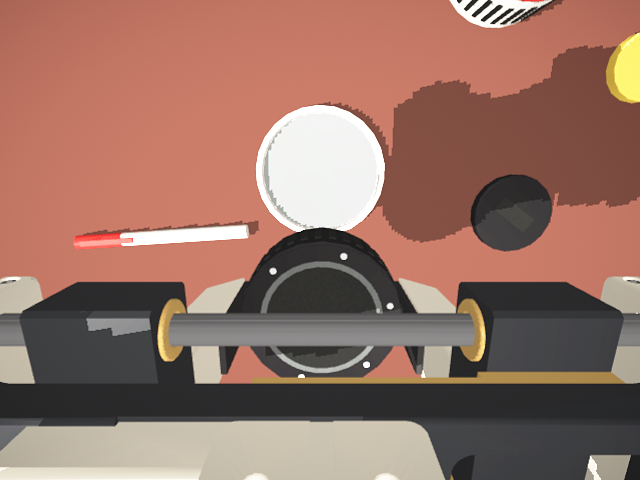

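dish_70 at (320,170) is at (.6557,.1524), and the barrel is held upright. I'll move over and lower.

Call:
arm_command(
  targets=[
    [[0.03, -0.001, 0, 0, 0, 0], [0.024, 0, 0, 0, 0, 0], [0, 0, 0.04, 0, 0, 0], [0, 0, 0.03, 0, 0, 0], [0, 0, 0.015, 0, 0, 0], [0, 0, 0.005, 0, 0, 0], [0, 0, 0, 0, 0, 0], [0, 0, 0, 0, 0, 0]],
  ],
)

```text
clock: 18.77
position: [0.6577, 0.1532, 0.0385]
ee_rot: [-3.141, 0.001, -0.003]
force: [-0.3, 0.3, -1.6]
width: 0.758
gripper_force: 30.0
```

Call:
arm_command(
  targets=[
    [[-0.002, 0.0005, 0.004, 0, 0, 0], [0, 0, 0.0025, 0, 0, 0], [0, 0, 0.001, 0, 0, 0], [0, 0, 0, 0, 0, 0], [0, 0, 0, 0, 0, 0]],
  ],
)

```text
clock: 19.4
position: [0.6547, 0.1524, 0.0305]
ee_rot: [3.141, -0.001, -0.0]
force: [-3.5, -2.2, 7.1]
width: 0.754
gripper_force: 30.0
```

Call:
arm_command(
  targets=[
    [[0, 0, 0, 0, 0, 0], [0, 0, 0, 0, 0, 0], [0, 0, 0, 0, 0, 0], [0, 0, -0.02, 0, 0, 0], [0, 0, -0.05, 0, 0, 0], [0, 0, -0.05, 0, 0, 0], [-0.02, 0.03, -0.04, 0, 0, 0], [-0.03, 0.05, 0, 0, 0, 0], [-0.03, 0.05, 0, 0, 0, 0], [-0.03, 0.05, 0, 0, 0, 0]],
  ],
  jaw=0.085,
)

```text
clock: 20.65
position: [0.5441, -0.029, 0.1914]
ee_rot: [3.141, -0.0, 0.003]
force: [1.8, -1.4, -0.2]
width: 0.924
gripper_force: 0.0
```

Call:
arm_command(
  targets=[
    [[-0.03, 0.05, 0, 0, 0, 0], [-0.03, 0.045, 0, 0, 0, 0], [-0.009, 0.013, 0, 0, 0, 0], [0, 0, 0, 0, 0, 0], [0, 0, 0, 0, 0, 0]],
  ],
)

```text
clock: 21.28
position: [0.477, -0.1338, 0.1903]
ee_rot: [-3.141, -0.003, -0.002]
force: [-0.7, -0.2, -0.2]
width: 0.922
gripper_force: 0.0
```

```bash
python3 - <<'E'
from h import *
from cell import arm
s=arm.observe();im=arm.get_image("wrist");sc=arm.get_image("scene");pickle.dump((s,im),open("w6.pkl","wb"))
print(s["position"],s["ee_rot"])
C=cloud(im,s);z=C[...,2]
m=(np.hypot(C[...,0]-.476,C[...,1]+.1355)<.05)&(z>.022)&(z<.034);P=C[m]
print(m.sum(),np.median(P[:,2]),cv2.minEnclosingCircle(P[:,:2].astype(np.float32)),P.min(0),P.max(0))
C=cloud(sc);z=C[...,2]
m=(np.hypot(C[...,0]-.656,C[...,1]-.152)<.04)&(z>.025);P=C[m];print("barrel",np.percentile(P[:,2],[10,50,90]),cv2.minEnclosingCircle(P[:,:2].astype(np.float32)))
cv2.imwrite("pics/s6.png",sc["pixels"][:,:,::-1])
E
```

```text
[ 0.47703631 -0.13378894  0.1902652 ] [-3.14104025e+00 -3.11125806e-03 -2.19095912e-03]
2846 0.028610774826475865 ((0.4759891629219055, -0.1354224681854248), 0.027240721508860588) [ 0.44949126 -0.1625022   0.02204452] [ 0.50293307 -0.1089807   0.03085497]
barrel [0.02961074 0.03180313 0.03387025] ((0.6555605530738831, 0.1539633572101593), 0.035981591790914536)
```

View pics/s6.png

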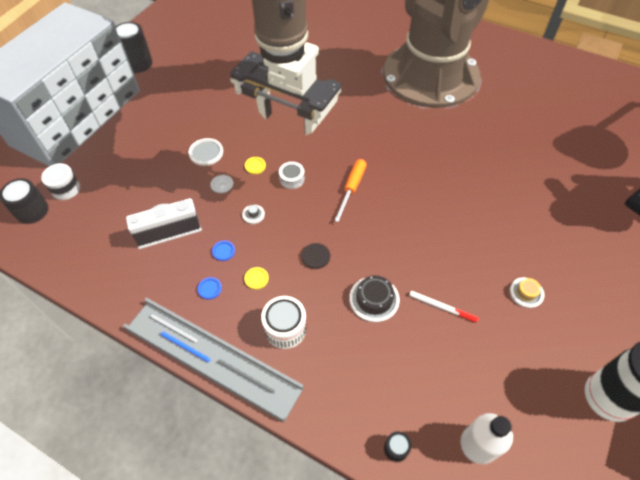

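The barrel sits in dish_70 at (375,296), the iris in dish_38 at (529,290) and the lens cell in dish_22 at (254,213). The helicoid is alone at (291,174). I'll narrow the jaw slightly because of the yellow dish, then take it.

Call:
arm_command(
  targets=[
    [[-0.001, 0.001, 0, 0, 0, 0], [0, 0, 0.05, 0, 0, 0], [0, 0, 0.05, 0, 0, 0], [0, 0, 0.035, 0, 0, 0], [0, 0, 0, 0, 0, 0], [0, 0, 0, 0, 0, 0]],
  ],
  jaw=0.074,
)

```text
clock: 22.12
position: [0.4757, -0.1363, 0.0558]
ee_rot: [3.141, 0.0, 0.002]
force: [-0.3, 0.3, -0.2]
width: 0.802
gripper_force: 0.0
```

Call:
arm_command(
  targets=[
    [[0, -0.001, 0.018, 0, 0, 0], [0, 0, 0.01, 0, 0, 0], [0, 0, 0, 0, 0, 0], [0, 0, 0, 0, 0, 0]],
  ],
)

```text
clock: 22.62
position: [0.4753, -0.1356, 0.0275]
ee_rot: [3.141, -0.001, 0.002]
force: [-0.4, 0.1, -0.3]
width: 0.809
gripper_force: 0.0
```

Call:
arm_command(
  targets=[
    [[0, 0, 0, 0, 0, 0], [0, 0, 0, 0, 0, 0], [0, 0, 0, 0, 0, 0], [0, 0, 0, 0, 0, 0], [0, 0, 0, 0, 0, 0]],
  ],
  jaw=0.045,
  newtons=25,
)

```text
clock: 23.25
position: [0.4749, -0.1355, 0.0269]
ee_rot: [3.141, -0.001, 0.0]
force: [-0.9, -0.2, 5.3]
width: 0.584
gripper_force: 25.0
```

Call:
arm_command(
  targets=[
    [[0, 0, -0.02, 0, 0, 0], [0, 0, -0.04, 0, 0, 0], [0, 0, -0.04, 0, 0, 0], [0.004, 0.03, 0, 0, 0, 0], [0.006, 0.045, 0, 0, 0, 0], [0.006, 0.045, 0, 0, 0, 0], [0.006, 0.04, 0, 0, 0, 0], [0, 0, 0, 0, 0, 0], [0, 0, 0, 0, 0, 0]],
  ],
)

```text
clock: 24.38
position: [0.4964, -0.2946, 0.1261]
ee_rot: [-3.14, 0.0, 0.002]
force: [0.2, 0.4, -1.5]
width: 0.581
gripper_force: 25.0
```

```bash
python3 - <<'E'
from h import *
from cell import arm
s=arm.observe();im=arm.get_image("wrist");print(s["position"],s["ee_rot"])
C=cloud(im,s);z=C[...,2]
m=(np.hypot(C[...,0]-.503,C[...,1]+.35)<.052)&(z>.0055)&(z<.0105);P=C[m]
print(m.sum(),cv2.minEnclosingCircle(P[:,:2].astype(np.float32)),P.min(0),P.max(0))
sc=pickle.load(open("scene.pkl","rb"));C=cloud(sc)
P=C[:170,:142].reshape(-1,3);P=P[(P[:,2]>.04)&(np.abs(P[:,0]-.5)<.06)];print("cabinet ymax",P[:,1].max(),len(P))
cv2.imwrite("pics/w7.png",im["pixels"][:,:,::-1])
E
```

```text
[ 0.49637128 -0.29460273  0.12614444] [-3.14045691e+00  2.10790254e-04  1.62978867e-03]
1399 ((0.5036231279373169, -0.3503046929836273), 0.038624875247478485) [ 0.46696892 -0.38866541  0.00550782] [ 0.54176625 -0.311895    0.01042677]
cabinet ymax -0.6098817699971563 5200
```

View pics/w7.png

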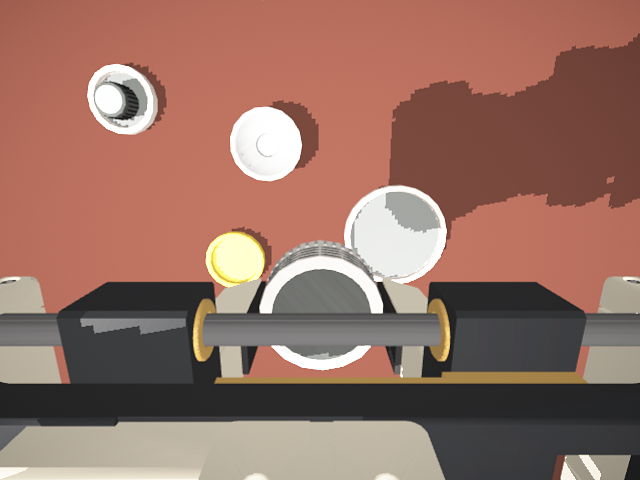

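dish_54 at (396,234) is at (.5036,-.3503), and the helicoid is held upright. I'll move over and lower.

Call:
arm_command(
  targets=[
    [[0.003, 0.03, 0, 0, 0, 0], [0.003, 0.026, 0, 0, 0, 0], [0, 0, 0.04, 0, 0, 0], [0, 0, 0.03, 0, 0, 0], [0, 0, 0.015, 0, 0, 0], [0, 0, 0.004, 0, 0, 0], [0, 0, 0, 0, 0, 0], [0, 0, 0, 0, 0, 0]],
  ],
)

```text
clock: 25.42
position: [0.5035, -0.3517, 0.0389]
ee_rot: [3.141, -0.0, 0.002]
force: [0.6, 0.0, -1.2]
width: 0.583
gripper_force: 25.0
```

Call:
arm_command(
  targets=[
    [[0, -0.001, 0.004, 0, 0, 0], [0, 0, 0.003, 0, 0, 0], [0, 0, 0.001, 0, 0, 0], [0, 0, 0, 0, 0, 0], [0, 0, 0, 0, 0, 0]],
  ],
)

```text
clock: 26.05
position: [0.5026, -0.3503, 0.03]
ee_rot: [-3.141, 0.0, 0.0]
force: [-2.6, 2.6, 5.6]
width: 0.585
gripper_force: 25.0
```

Contact; I'll release and lift away.

Call:
arm_command(
  targets=[
    [[0, 0, 0, 0, 0, 0], [0, 0, 0, 0, 0, 0], [0, 0, 0, 0, 0, 0], [0, 0, -0.02, 0, 0, 0], [0, 0, -0.05, 0, 0, 0], [0, 0, -0.05, 0, 0, 0], [-0.03, 0, -0.05, 0, 0, 0], [-0.03, 0, -0.02, 0, 0, 0], [0, 0, 0, 0, 0, 0], [0, 0, 0, 0, 0, 0]],
  ],
  jaw=0.075,
)

```text
clock: 27.3
position: [0.4431, -0.3502, 0.2194]
ee_rot: [-3.141, 0.0, -0.0]
force: [-0.3, -0.1, -0.4]
width: 0.817
gripper_force: 0.0
```

```bash
python3 - <<'E'
from h import *
from cell import arm
s=arm.observe();w=arm.get_image("wrist");sc=arm.get_image("scene");sd=arm.get_image("side")
for n,im,st in(("wrist",w,s),("scene",sc,None),("side",sd,None)):
    C=cloud(im,st);z=C[...,2]
    for p,x,y,r,h in(("b",.6557,.1524,.037,.031),("h",.5036,-.3503,.03,.031),("i",.504,.401,.021,.027),("l",.6,-.1567,.013,.021)):
        m=(np.hypot(C[...,0]-x,C[...,1]-y)<r)&(z>h-.004)&(z<h+.006);P=C[m]
        if len(P)>20: print(n,p,h,np.percentile(P[:,2],[10,50,90]).round(4),P[:,:2].mean(0).round(4))
o=np.zeros((480,800,3),np.uint8);o[:,:400]=cv2.resize(sc["pixels"][100:340,150:],(400,196))[0:0] if 0 else 0
o[:240,:400]=cv2.resize(sc["pixels"][110:350,160:560],(400,240));o[240:,:400]=cv2.resize(w["pixels"][:384],(400,240));o[:,400:]=cv2.resize(sd["pixels"][150:420,240:465],(400,480))
cv2.imwrite("pics/end.png",o[:,:,::-1])
E
```

```text
wrist h 0.031 [0.0306 0.0317 0.0327] [ 0.5043 -0.3501]
wrist l 0.021 [0.0194 0.0214 0.0225] [ 0.5985 -0.1573]
scene b 0.031 [0.03   0.0319 0.0338] [0.6566 0.1541]
scene h 0.031 [0.0297 0.032  0.0341] [ 0.5063 -0.3474]
scene i 0.027 [0.0252 0.0272 0.0292] [0.5064 0.4017]
scene l 0.021 [0.0183 0.0214 0.0241] [ 0.6008 -0.1537]
side b 0.031 [0.0304 0.0325 0.0344] [0.6536 0.1478]
side h 0.031 [0.0296 0.0317 0.0334] [ 0.5022 -0.3534]
side i 0.027 [0.0247 0.0262 0.028 ] [0.5084 0.3972]
side l 0.021 [0.019  0.0218 0.0234] [ 0.5974 -0.1593]
```

View pics/end.png

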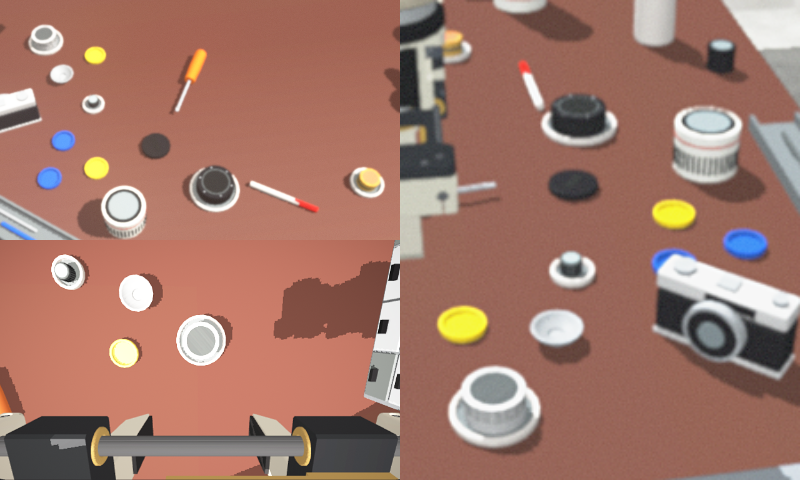

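All four parts lie flat in their own dishes, the bystanders haven't moved and the gripper is clear.

```bash
python3 -c "
from cell import arm
print(arm.sign_off())"
```

```text
the job is handed in; nothing more can be done
None
```

The lens cell, iris unit, barrel and helicoid each lie flat and upright in their own dish, the camera and white lens were not touched, and the job was handed in at about 27 s on the robot's clock.

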